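Put the bayonet lid on the desk coffee grinder and hold it at pulse

ROBOT

A 6-joint arm with a two-finger parallel gripper is mounted at the origin on the work surface; the furniture and walls round the work are solid. World frame = base frame: x ahead of the robot, y to its left, z up, the work surface at z = 0. Lengths are in mm, angles in rad, forces in N, time in s.
With the tool pointing down it reaches from about 250 to 850 mm from the base axis. Payload 12.5 kg.
Tool frame: the origin (TCP) lies at the very end of the fingers, on their centre line; the grasp point (between the pads) lies 19 mm behind it; z points along the fingers, y is the line along which they close (so a half turn about z gives the same grasp; the last joint's range is limited). The gripper opens to 93 mm and grips with 3 to 60 N. Pads are 15 mm wide; open, the fingers measure 128 mm over their backs; the gripper's body (75 mm by 188 mm) begins 65 mm behind the grasp point.
Start: joints at [-1.405, 0.351, 1.652, -0, 1.139, -0.085], TCP at [136.519, -532.773, 218.633] pointing down, gripper open.
Joint ranges: [-2.75, 2.75], [-0.79, 2.1], [0.01, 2.65], [-1.57, 4.71], [0.07, 3.14], [-2.87, 2.87]. Speed limits (rad/s): [2.22, 2.22, 2.79, 3.14, 3.14, 3.14].

INTERFACE

Orientations are given as a unit quaternion [x, y, z, w].
In Python, from cell import env, viewer gives the robot as it stands. The module is installed in compiled form; this text tells all that it offers.
- The arm moves only by the tool play_rows, never from a script. Its arguments are lists of equal length, an entry for each row: "slide": the shift along the tool's x, y, z in m, a list of three; "roll": the turn about the tool's z in rad. In form: {"slide": [[dx, dy, dz], ...], "roll": [roll, ...]}. A call has 1 to 12 rows; each row shifts and turns the commanded pose from where the row before left it, along the tool's axes as they then stand; what a row does not reach is not made up. A row lasts 1/12 s, in which the tool goes at most 41.7 mm and 7.16 degrees, less where a joint would pass 70% of its speed; a pose out of reach is approached as far as the arm can. A call with a gripper value outside its range is refused whole. "grip" is the opening, from 0 (shut) to 1 (fully open), set as the call begins (left out, the last holds). The fingers move at their own pace and stop on an object; "grip_force" is the grip in N (left out, the last holds). Time passes only in rows, so rows that do not move let the fingers close. It gives the time, the measured TCP pose, the force, the opening and the grip force at its end, in the units of the state.
- env.observe(): the state, without advancing time (a new reading comes with each control period).
- viewer.snapshot(name): name is "scene" or "top" or "wrist"; returns a dict with "color" (480x640x3 uint8, red, green, blue), "fx", "fy", "cx", "cy" (pixels), "world_to_cam" (4x4, takes a point from world to camera coordinates). Camera axes: x right, y down, z forward; pixel columns grow to the right and rows downward; lengths in mm; the calibration is good to about 2 mm. A picture is of the moment at which its call begins. There is no depth.
- env.sign_off(): hands the job in; it is judged then, once.
The state is a dict: "clock": time; "joint_positions": joint angles; "qvel": joint speeds; "joint_efforts": joint torques, N m; "ee_pos": TCP position; "tool_rot": TCP orientation; "wrist_force": force on the tool from outside, world axes, zero at the start; "wrist_torque": the same for the moment, N m; "finger_gap": finger opening in mm; "grasp_force": force on a finger pad.
Only numpy, scipy, OpenCV 4.12 (cv2) and the standard library are available. Lean on these libraries where they do the work, as an engineer would, in place of code of your own. Each camera call takes 0.05 s, during which the arm holds its last target. There are 200 camera calls.

TASK

Grind the beans in pulses: set the lid on the desk coffee grinder with its lugs in the entry slots at the white marks, push it fully home, and turn it clockwise (seen from above) against its return spring until its handle points at the orange pulse marks, half-way to the lock. The grinder only pulses while the lid is held there, so keep hold of it and finish with the lid still gripped at the orange marks; never let it click over into the red lock marks, where it would run on by itself. Leave the mug, the phone and the dish of paper clips where they are.

Things in the scene. Friction and masses are not known exactly. Their poses are not given: they have to be found in the camera images.
- socket (a point): Centre of the grinder's lid socket, on the top face of its grey ring, 150 mm above the desk; z up. The grinder is a fixed upright cylinder, 112 mm wide at the foot, 100 mm at the top, silver, brown beans inside. Socket: a bore of 61 mm diameter with two entry slots for the lid's lugs, along +x and -x, each 16 mm wide and reaching 40 mm from the centre.
- pulse_mark (a point): An orange dot on the grinder's ring, 46 mm from the socket's centre. The ring bears two equal sets of 6 mm dots, half a turn apart, one for each end of the handle; in each, clockwise from above: white (entry slot, 0 rad), orange (pulse, 0.65 rad on), red (locked, 1.25 rad on).
- lid_grip (a point): Centre of the lid's white bar handle, 60 mm long (x), 16 mm thick (y), 28 mm high; z up; same after half a turn. The lid (loose, 0.08-0.13 kg) lies upright on the desk, this point 42 mm above it. Under the bar: a black round cap, 84 mm wide, 6 mm thick, its top 14 mm below this point. With the lid fully home this point is 20 mm above socket (30 mm if the lugs stand on the ring).
- lid_plug (a point): Centre of the underside of the lid, 42 mm below lid_grip, same axes. The grey plug: 58 mm diameter, 22 mm deep from here to the cap's underside, its lowest 6 mm tapered from 49 mm. Two lugs stick out of it right under the bar's two ends, to 37 mm from the axis, 8 mm wide, 4 mm thick, 12 to 16 mm above this point. With the lid home the cap rests on the ring.
- switch_ring (a joint): Sprung ring in the grinder, pushed round by the lugs: 0 at rest, growing clockwise. Reads 0.10 rad less than the lid's turn from white: 0.55 at orange, over 0.95 once clicked, limit 1.12. The lid, once home, turns clockwise only: 0.1 rad play, then the spring, 0.05 N m rising to 0.12 at orange; let go, it springs back. From 0.9 rad of turn a plunger resists (about 0.8 N m), at 1.05 it clicks.
- mug_mid (a point): Middle of a grey-green mug, 84 mm wide, 91 mm high, loose; this point is 45 mm above its foot. A bystander.
- phone_mid (a point): Centre of a black phone lying flat, 147 x 72 x 8 mm, x along its length, loose. A bystander.
- dish_mid (a point): Centre of a white dish of paper clips, 86 mm wide, 20 mm high, loose. A bystander.
Not all that is in view belongs to the job. Leave any blue look-alike of the part that bears lid_grip alone.

How it is judged (in metres and radians):
On the way:
1. the lid is fully home in the socket, near the white entry marks (z of lid_grip in the frame of socket below 0.0235 m and horizontal distance between lid_grip and socket below 0.005 m and angle between the x axis of lid_grip and the x axis of socket, either way round below 0.35 rad), for 0.1 s.
At the end, for the whole second after the job is handed in: The lid is fully home in the socket (within 3.5 mm of fully down, 5 mm of centre, level within 5 degrees), its handle within 0.17 rad of the orange pulse marks with the switch ring pushed round against its spring, still, and gripped by the fingers (angle between the x axis of lid_grip and the x axis of socket, either way round between 0.48 and 0.82 rad and value of joint switch_ring above 0.35 rad and z of lid_grip in the frame of socket below 0.0235 m and horizontal distance between lid_grip and socket below 0.005 m and angle between lid_grip's own z axis and vertical below 0.09 rad and contact force between the fingers and lid above 1 N and velocity of joint switch_ring between -0.1 and 0.1 rad/s); the arm keeps its last pose, push and grip.
It fails at once if the lid is turned past the click into the lock (value of joint switch_ring above 0.96 rad).
It fails at once if the mug is pushed away (over 20 mm) or tipped (distance of mug_mid from where it was at the start of the episode above 0.02 m or angle between mug_mid's own z axis and vertical above 0.4 rad).
It fails at once if the phone is pushed away (over 20 mm) (distance of phone_mid from where it was at the start of the episode above 0.02 m).
It fails at once if the dish of paper clips is pushed away (over 20 mm) (distance of dish_mid from where it was at the start of the episode above 0.02 m).
It also fails if it takes over 45 s, if anything falls off the work surface, if the arm or the gripper's body presses on something with over 40 N, if the wrist force passes 120 N, or if a joint passes its speed limit or range.

## Working session

There is one attempt and no reset: what is moved stays moved. The work goes in short steps, Python scripts to look and compute and a tool call to move; the robot and the scene stay as the last step left them, time stands still between calls to the robot, and variables do not carry over. Pictures are saved under pics/ and viewed, at most 10 in all, crops included, and the job is handed in when it is done.

Besides the shell and the picture viewer there is one more tool, called after "Emit:" by a JSON object that holds its "name" and its "arguments", one argument or row to a line. play_rows: Moves the arm, as the interface text tells. Its arguments: {"type":"object","properties":{"slide":{"type":"array"},"roll":{"type":"array"},"grip":{"type":"number"},"grip_force":{"type":"number"}},"required":["slide","roll"]}

```bash
mkdir -p pics; cat > h.py <<'E'
import numpy as np, cv2
from cell import env, viewer
def snap(n,f):
    s=viewer.snapshot(n); cv2.imwrite('pics/'+f,cv2.cvtColor(s['color'],cv2.COLOR_RGB2BGR)); np.savez('pics/'+f+'.npz',**s); return s
def ray(s,u,v,z):
    T=np.array(s['world_to_cam']);R=T[:3,:3];c=-R.T@T[:3,3]
    d=R.T@np.array([(u-s['cx'])/s['fx'],(v-s['cy'])/s['fy'],1.]);return c+d*(z-c[2])/d[2]
E
python3 - <<'E'
from h import *
a=snap('top','top1.png');b=snap('scene','scene1.png')
for s in (a,b):
    T=s['world_to_cam'];print(-T[:3,:3].T@T[:3,3],s['fx'])
    print(np.round(T,3))
o=env.observe();print(o)
E
```

```text
[ 492.89406541  -59.80042687 1168.02590147] 439.81355761639315
[[-2.800000e-02 -9.990000e-01  1.900000e-02 -6.772400e+01]
 [-9.970000e-01  2.700000e-02 -7.300000e-02  5.782610e+02]
 [ 7.200000e-02 -2.100000e-02 -9.970000e-01  1.127756e+03]
 [ 0.000000e+00  0.000000e+00  0.000000e+00  1.000000e+00]]
[ 298.50900264 -616.60877948  713.02970679] 436.4697296448201
[[ 8.90000e-01 -4.56000e-01  1.80000e-02 -5.59485e+02]
 [-3.07000e-01 -6.26000e-01 -7.17000e-01  2.17131e+02]
 [ 3.38000e-01  6.33000e-01 -6.97000e-01  7.85847e+02]
 [ 0.00000e+00  0.00000e+00  0.00000e+00  1.00000e+00]]
{'clock': 0.1, 'joint_positions': array([-1.40460582e+00,  3.51150737e-01,  1.65235130e+00, -1.28332459e-05,
        1.13908341e+00, -8.46005364e-02]), 'qvel': array([-9.35054205e-05,  5.17020526e-04, -8.58619523e-04,  6.31497213e-04,
        8.32949747e-04,  5.48565347e-04]), 'joint_efforts': array([ 1.17047070e-04, -4.98028922e+01, -2.85703969e+01,  7.00079114e-02,
        2.39206664e-02, -2.99955968e-05]), 'ee_pos': array([ 136.46496909, -532.49011433,  218.17592034]), 'tool_rot': array([ 9.92147819e-01,  1.25069812e-01, -2.60666246e-05, -4.95746690e-04]), 'wrist_force': array([0.89210222, 0.14805383, 0.32166693]), 'wrist_torque': array([-0.04045807,  0.00721703,  0.00435862]), 'grasp_force': 0.0, 'finger_gap': 93.12072832201228}
```

View pics/top1.png

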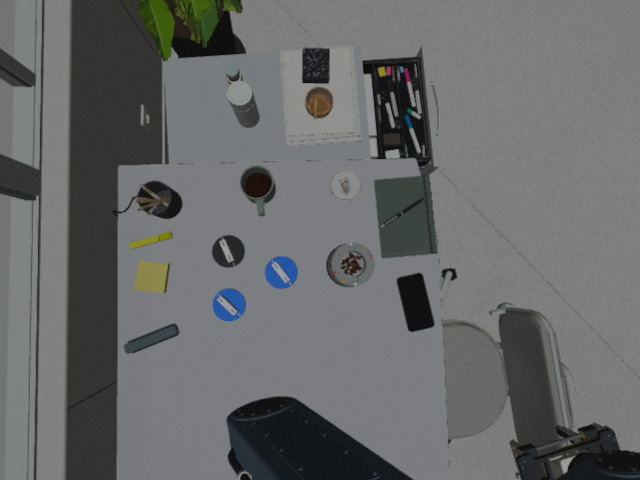

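View pics/scene1.png

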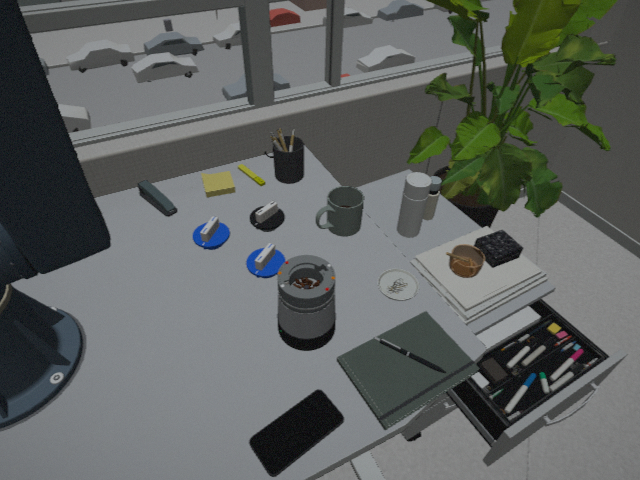

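The top view shows three lid-like things: black cap with white bar at (228,250), and blue ones at (281,272) and (229,305). The black cap is the one described. The grinder ring is at (351,265), the mug at (257,185), the dish at (346,185) and the phone at (415,302). Next I confirm the lid in a crop and measure.

```bash
python3 - <<'E'
from h import *
s=dict(np.load('pics/top1.png.npz'));im=cv2.cvtColor(s['color'],cv2.COLOR_RGB2BGR)
cr=np.hstack([cv2.resize(im[c[1]-32:c[1]+32,c[0]-32:c[0]+32],(400,400),interpolation=cv2.INTER_CUBIC) for c in [(228,250),(351,265)]])
cv2.imwrite('pics/crop1.png',cr)
# lid bar
sub=im[215:285,195:262]; g=sub.min(2); yy,xx=np.mgrid[215:285,195:262]
m=((g>165)&(np.hypot(xx-228,yy-250)<14)).astype(np.uint8)
cn=max(cv2.findContours(m,0,1)[0],key=cv2.contourArea)+[195,215]
r=cv2.minAreaRect(cn);print('bar',r)
bx=cv2.boxPoints(r);W=np.array([ray(s,*p,56) for p in bx]);print(W.round(1),W.mean(0))
e=max([W[1]-W[0],W[2]-W[1]],key=np.linalg.norm);print('len',np.linalg.norm(e),'ang',np.arctan2(e[1],e[0]))
mb=((sub.max(2)<75)&(np.hypot(xx-228,yy-250)<22)).astype(np.uint8)
cn=np.vstack(cv2.findContours(mb,0,1)[0])+[195,215];(c,rad)=cv2.minEnclosingCircle(cn);print('cap',c,rad,ray(s,*c,26))
# dots
hsv=cv2.cvtColor(im,cv2.COLOR_BGR2HSV)
yy,xx=np.mgrid[:480,:640];near=np.hypot(xx-351,yy-265)<28
for n,m in (('red/or',(hsv[...,1]>130)&(hsv[...,2]>110)),('white',im.min(2)>170)):
    k,l,st,ce=cv2.connectedComponentsWithStats((m&near).astype(np.uint8))
    for i in range(1,k): print(n,st[i,4],ce[i].round(1),ray(s,*ce[i],150).round(1),hsv[l==i].mean(0).round())
for n,c,z in (('mug',(257,183),91),('dish',(346,185),20),('phone',(415,302),8)):print(n,ray(s,*c,z).round())
E
```

```text
Traceback (most recent call last):
ValueError: max() iterable argument is empty
```

View pics/crop1.png

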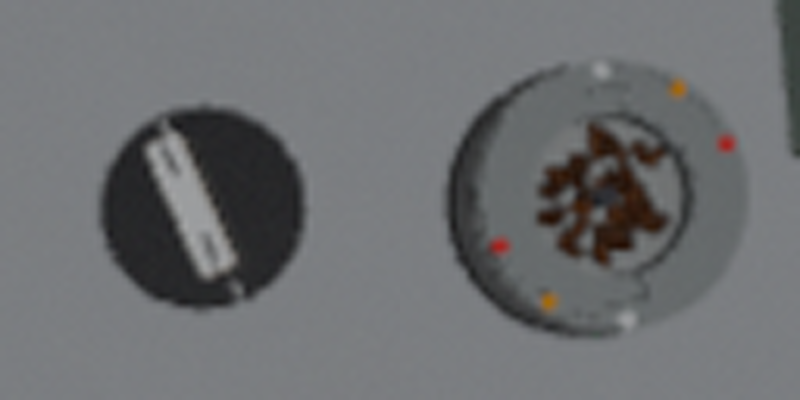

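The crop confirms the black cap with a white bar (left). On the ring, the white dots are at crop (600,70) and (627,320), with orange and then red clockwise from each.

```bash
cat > m1.py <<'E'
from h import *
s=dict(np.load('pics/top1.png.npz'));im=cv2.cvtColor(s['color'],cv2.COLOR_RGB2BGR)
yy,xx=np.mgrid[:480,:640];g=im.min(2)
d=np.hypot(xx-228,yy-250)
m=((g>105)&(d<12.5)).astype(np.uint8)
cn=max(cv2.findContours(m,0,1)[0],key=cv2.contourArea)
r=cv2.minAreaRect(cn);print('bar',r)
W=np.array([ray(s,*p,56) for p in cv2.boxPoints(r)]);print(W.mean(0))
e=max([W[1]-W[0],W[2]-W[1]],key=np.linalg.norm);print('len',np.linalg.norm(e),'ang',np.arctan2(e[1],e[0]))
mb=((im.max(2)<75)&(d<20)).astype(np.uint8)
cn=np.vstack(cv2.findContours(mb,0,1)[0]);(c,rad)=cv2.minEnclosingCircle(cn);print('cap',c,rad,ray(s,*c,26))
hsv=cv2.cvtColor(im,cv2.COLOR_BGR2HSV);dd=np.hypot(xx-351,yy-265)
for n,m in (('red/or',(hsv[...,1]>130)&(hsv[...,2]>110)&(dd<28)&(dd>15)),('white',(g>128)&(dd<25)&(dd>15))):
    k,l,st,ce=cv2.connectedComponentsWithStats(m.astype(np.uint8))
    for i in range(1,k): print(n,st[i,4],ce[i].round(1),ray(s,*ce[i],150).round(1),hsv[l==i].mean(0).round())
for n,c,z in (('mug',(257,183),91),('dish',(346,185),20),('phone',(415,302),8),('blue1',(281,272),56),('blue2',(229,305),56)):print(n,ray(s,*c,z).round())
E
python3 m1.py
```

```text
bar ((225.94329833984375, 250.24742126464844), (22.94682502746582, 6.193612098693848), 66.03751373291016)
[558.51512749 142.85131519  56.        ]
len 58.228327377256655 ang -2.741230243552334
cap (227.86363220214844, 250.68182373046875) 16.16774559020996 [558.98104585 143.36287635  26.        ]
red/or 4 [363.  246.8] [ 552.5 -191.7  150. ] [ 18. 181. 147.]
red/or 4 [370.5 255.5] [ 531.7 -208.4  150. ] [  1. 171. 148.]
red/or 3 [334.7 271.7] [ 496.6 -124.   150. ] [  1. 177. 152.]
red/or 4 [342.5 280.5] [ 475.7 -141.4  150. ] [ 18. 185. 147.]
white 4 [350.5 243.5] [ 560.8 -162.8  150. ] [104.   7. 146.]
white 7 [355.  283.7] [ 467.5 -170.1  150. ] [104.   7. 143.]
mug [721.  58.  91.]
dish [ 725. -169.   20.]
phone [ 412. -342.    8.]
blue1 [500.   5.  56.]
blue2 [421. 137.  56.]
```

```bash
cat >> h.py <<'E'
from scipy.spatial.transform import Rotation as Ro
def delta(p,yaw):
    o=env.observe();R=Ro.from_quat(o['tool_rot']).as_matrix()
    y0=np.arctan2(R[1,0],R[0,0]);roll=(y0-yaw+np.pi/2)%np.pi-np.pi/2
    print('t',o['clock'],'pos',o['ee_pos'].round(1),'yaw',round(y0,4),'tilt',R[:,2].round(4),'F',o['wrist_force'].round(1),'gap',round(o['finger_gap'],1),o['grasp_force'])
    print('slide mm',(R.T@(np.array(p)-o['ee_pos'])).round(1),'roll',round(roll,4))
E
python3 -c "
from h import *
delta([558.5,143,180],.40)"
```

```text
t 0.1 pos [ 136.5 -532.5  218.2] yaw 0.2508 tilt [-2.e-04  1.e-03 -1.e+00] F [0.9 0.1 0.3] gap 93.1 0.0
slide mm [ 576.5 -549.6   38.8] roll -0.1492
```

Emit:
{"name": "play_rows", "arguments": {
  "slide": [
    [0.024, -0.0229, 0],
    [0.024, -0.0229, 0],
    [0.024, -0.0229, 0],
    [0.024, -0.0229, 0],
    [0.024, -0.0229, 0],
    [0.024, -0.0229, 0],
    [0.024, -0.0229, 0],
    [0.024, -0.0229, 0],
    [0.024, -0.0229, 0],
    [0.024, -0.0229, 0],
    [0.024, -0.0229, 0],
    [0.024, -0.0229, 0]
  ],
  "roll": [0, 0, 0, 0, 0, 0, 0, 0, 0, 0, 0, 0],
  "grip": 1
}}

```text
clock: 1.1
ee_pos: [347.7, -193.5, 218.6]
tool_rot: [0.992, 0.125, -0.0, -0.0]
wrist_force: [1.4, -0.6, -0.4]
finger_gap: 93.1
grasp_force: 0.0
```

Emit:
{"name": "play_rows", "arguments": {
  "slide": [
    [0.024, -0.0229, 0],
    [0.024, -0.0229, 0],
    [0.024, -0.0229, 0],
    [0.024, -0.0229, 0],
    [0.024, -0.0229, 0],
    [0.024, -0.0229, 0],
    [0.024, -0.0229, 0.006],
    [0.024, -0.0229, 0.006],
    [0.024, -0.0229, 0.006],
    [0.024, -0.0229, 0.006],
    [0.024, -0.0229, 0.006],
    [0.024, -0.0229, 0.006]
  ],
  "roll": [0, 0, 0, 0, 0, 0, 0, 0, 0, 0, -0.07, -0.08]
}}

```text
clock: 2.1
ee_pos: [556.7, 145.2, 182.0]
tool_rot: [0.98, 0.2, -0.0, 0.0]
wrist_force: [-0.7, -1.3, 0.7]
finger_gap: 93.0
grasp_force: 0.0
```

```bash
python3 - <<'E'
from h import *
delta([558.5,143,180],.40)
s=snap('wrist','w1.png');T=s['world_to_cam'];print((-T[:3,:3].T@T[:3,3]).round(),T[2,:3].round(3),s['fx'])
delta([558.5,143,33],.40)
E
```

```text
t 2.1 pos [556.7 145.2 182. ] yaw 0.4037 tilt [-5.e-04 -2.e-04 -1.e+00] F [-0.7 -1.3  0.7] gap 93.0 0.0
slide mm [0.8 2.8 2. ] roll 0.0037
[634. 180. 348.] [-0.278 -0.117 -0.953] 335.7081639421709
t 2.15 pos [558.  149.2 180.8] yaw 0.4121 tilt [-4.0e-04  1.2e-03 -1.0e+00] F [-3.6  0.8 -2.1] gap 93.2 0.0
slide mm [ -2.1   6.1 147.8] roll 0.0121
```

View pics/w1.png

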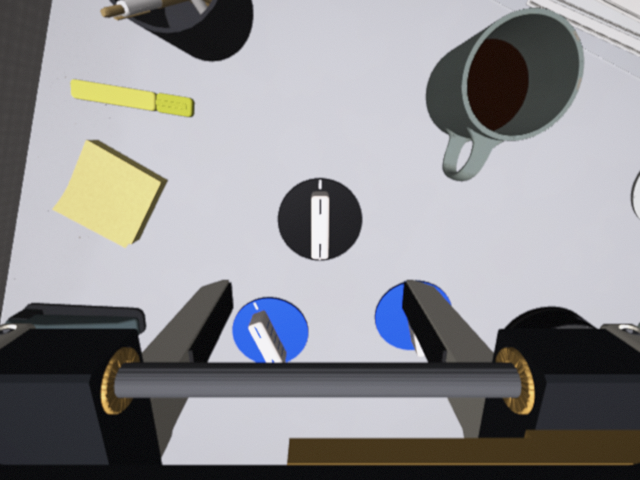

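The wrist view shows the black lid's bar at (320,225), upright in the image and so aligned with the tool's x axis, and centred between the fingers. The arm was still settling, so I let it settle and then measure.

Emit:
{"name": "play_rows", "arguments": {
  "slide": [
    [0, 0, 0.02],
    [0, 0, 0.02],
    [0, 0, 0],
    [0, 0, 0]
  ],
  "roll": [0, 0, 0, 0]
}}

```text
clock: 2.48
ee_pos: [555.5, 143.6, 142.1]
tool_rot: [0.98, 0.199, -0.001, -0.0]
wrist_force: [-0.1, -0.4, 1.1]
finger_gap: 93.1
grasp_force: 0.0
```

```bash
python3 - <<'E'
from h import *
s=snap('wrist','w2.png');im=s['color'];g=im.min(2).astype(int)
m=(im.max(2)<60).astype(np.uint8)
k,l,st,ce=cv2.connectedComponentsWithStats(m)
b=[i for i in range(1,k) if np.hypot(*(ce[i]-[320,235]))<45 and st[i,4]>1000]
for i in b: print(st[i],ce[i])
cn=max([c for c in cv2.findContours((l==b[0]).astype(np.uint8),0,1)[0]],key=cv2.contourArea)
hull=cv2.convexHull(cn)
fill=np.zeros_like(m);cv2.fillPoly(fill,[cv2.convexHull(cn)],1)
(c,ax,an)=cv2.fitEllipse(hull);print('cap',c,ax,ray(s,*c,26).round(1))
fill=cv2.erode(fill,np.ones((7,7)))
w=((g>190)&(fill>0)).astype(np.uint8)
cb=max(cv2.findContours(w,0,1)[0],key=cv2.contourArea);r=cv2.minAreaRect(cb);print(r)
W=np.array([ray(s,*p,56) for p in cv2.boxPoints(r)]);print(W.mean(0).round(1))
e=max([W[1]-W[0],W[2]-W[1]],key=np.linalg.norm);a=np.arctan2(e[1],e[0])%np.pi;print(np.linalg.norm(e),a)
delta([*W.mean(0)[:2],32],a)
cv2.imwrite('pics/c2.png',cv2.resize(cv2.cvtColor(im,cv2.COLOR_RGB2BGR)[170:330,220:420],(800,640))[:600])
E
```

```text
[ 272  183   94   89 4970] [318.60503018 225.75915493]
cap (318.5684814453125, 227.66036987304688) (90.69522094726562, 93.58784484863281) [560.  146.2  26. ]
((319.0, 235.5), (65.0, 18.0), 90.0)
[561.2 146.4  56. ]
53.52337626410414 0.41110855254662004
t 2.5333 pos [556.2 143.6 143.2] yaw 0.4005 tilt [-1.e-04 -0.e+00 -1.e+00] F [ 0.2 -0.7  0.2] gap 93.2 0.0
slide mm [  5.7  -0.6 111.2] roll -0.0106
```

Emit:
{"name": "play_rows", "arguments": {
  "slide": [
    [0.0045, 0, 0.02],
    [0, 0, 0.02],
    [0, 0, 0.02],
    [0, 0, 0.02],
    [0, 0, 0.015],
    [0, 0, 0.01],
    [0, 0, 0.005],
    [0, 0, 0],
    [0, 0, 0],
    [0, 0, 0]
  ],
  "roll": [0, 0, 0, 0, 0, 0, 0, 0, 0, 0]
}}

```text
clock: 3.37
ee_pos: [561.0, 145.6, 33.8]
tool_rot: [0.98, 0.199, 0.001, 0.0]
wrist_force: [0.3, 0.1, -0.2]
finger_gap: 93.1
grasp_force: 0.0
```

Emit:
{"name": "play_rows", "arguments": {
  "slide": [
    [0, 0, 0],
    [0, 0, 0],
    [0, 0, 0],
    [0, 0, 0],
    [0, 0, 0],
    [0, 0, 0],
    [0, 0, 0],
    [0, 0, 0],
    [0, 0, 0],
    [0, 0, 0]
  ],
  "roll": [0, 0, 0, 0, 0, 0, 0, 0, 0, 0],
  "grip": 0,
  "grip_force": 30
}}

```text
clock: 4.2
ee_pos: [560.2, 145.5, 32.6]
tool_rot: [0.98, 0.199, -0.0, 0.0]
wrist_force: [-0.2, -0.5, 0.0]
finger_gap: 30.9
grasp_force: 0.0
```

```bash
python3 -c "
from h import *
delta([514.1,-166.4,230],.074)"
```

```text
t 4.2 pos [560.2 145.5  32.6] yaw 0.4008 tilt [-0. -0. -1.] F [-0.2 -0.5  0. ] gap 30.9 0.0
slide mm [-164.2  269.2 -197.4] roll 0.3268
```

Still closing (gap 31 mm); wait, then lift.

Emit:
{"name": "play_rows", "arguments": {
  "slide": [
    [0, 0, 0],
    [0, 0, 0],
    [0, 0, 0],
    [0, 0, 0],
    [0, 0, 0],
    [0, 0, 0]
  ],
  "roll": [0, 0, 0, 0, 0, 0]
}}

```text
clock: 4.7
ee_pos: [560.2, 145.5, 32.6]
tool_rot: [0.98, 0.199, 0.0, -0.0]
wrist_force: [0.4, -0.4, 0.9]
finger_gap: 15.9
grasp_force: 30.0
```

Emit:
{"name": "play_rows", "arguments": {
  "slide": [
    [0, 0, -0.015],
    [0, 0, -0.03],
    [0, 0, -0.03],
    [0, 0, -0.03],
    [0, 0, -0.03],
    [0, 0, -0.03],
    [0, 0, -0.02],
    [0, 0, -0.01],
    [0, 0, 0],
    [0, 0, 0]
  ],
  "roll": [0, 0, 0, 0, 0, 0, 0, 0, 0, 0]
}}

```text
clock: 5.53
ee_pos: [559.9, 145.4, 226.7]
tool_rot: [0.98, 0.199, -0.0, -0.0]
wrist_force: [0.1, 1.2, -1.4]
finger_gap: 16.0
grasp_force: 30.0
```

```bash
python3 -c "
from h import *
snap('wrist','w3.png')
delta([514.1,-166.4,230],.074)"
```

```text
t 5.5833 pos [559.6 145.4 226. ] yaw 0.4008 tilt [-2.3e-03 -4.0e-04 -1.0e+00] F [-0.3 -0.2 -1.6] gap 15.6 29.999694228172302
slide mm [-163.5  269.3   -3.8] roll 0.3268
```

View pics/w3.png

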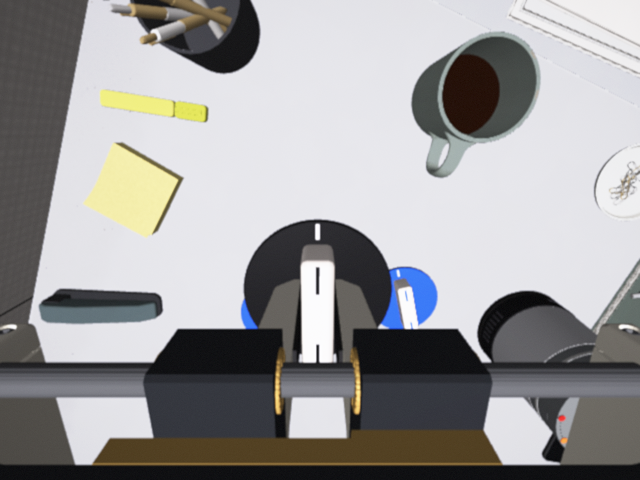

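The lid is held upright and square in the fingers (bar at (317,300), cap arc top at (317,220)). I measure its offset from the TCP along the bar using the cap rim.

```bash
cat > off.py <<'E'
from h import *
from scipy.optimize import least_squares
def off(f,ztop):
    s=dict(np.load('pics/'+f+'.npz'));m=s['color'].max(2)<70
    o=env.observe();R=Ro.from_quat(o['tool_rot']).as_matrix()
    P=[]
    for u in list(range(262,311))+list(range(325,374)):
        v=np.where(m[212:300,u])[0]
        if len(v) and v[0]>0: P.append(ray(s,u,212+v[0]-.5,ztop))
    P=np.array(P);q=least_squares(lambda c:np.hypot(*(P[:,:2]-c[:2]).T)-c[2],[*o['ee_pos'][:2],42],loss='soft_l1')
    q2=least_squares(lambda c:np.hypot(*(P[:,:2]-c).T)-42,o['ee_pos'][:2],loss='soft_l1')
    for c in (q.x,q2.x): print(c.round(1),'tool-frame offset',(R.T@np.r_[c[:2]-o['ee_pos'][:2],0]).round(1))
    print(len(P),abs(q.fun).max())
off('w3.png',226.4-4.6)
E
python3 off.py
```

```text
[559.1 146.7  40.8] tool-frame offset [ 0.1 -1.4  0. ]
[557.9 146.2] tool-frame offset [-1.2 -1.4  0. ]
98 0.30171134357780716
```

Emit:
{"name": "play_rows", "arguments": {
  "slide": [
    [-0.0138, 0.0224, 0],
    [-0.0136, 0.0224, 0],
    [-0.0136, 0.0224, 0],
    [-0.0136, 0.0224, 0],
    [-0.0136, 0.0224, 0],
    [-0.0136, 0.0224, 0],
    [-0.0136, 0.0224, 0],
    [-0.0136, 0.0224, 0],
    [-0.0136, 0.0224, 0],
    [-0.0136, 0.0224, 0],
    [-0.0136, 0.0224, 0],
    [-0.0136, 0.0224, 0]
  ],
  "roll": [0, 0, 0, 0, 0, 0, 0, 0, 0, 0, 0, 0]
}}

```text
clock: 6.58
ee_pos: [513.6, -166.7, 225.8]
tool_rot: [0.98, 0.199, -0.001, -0.001]
wrist_force: [1.5, -1.1, -1.1]
finger_gap: 15.7
grasp_force: 30.0
```

Emit:
{"name": "play_rows", "arguments": {
  "slide": [
    [0, 0, 0],
    [0, 0, 0],
    [0, 0, 0],
    [0, 0, 0],
    [0, 0, 0],
    [0, 0, 0],
    [0, 0, 0],
    [0, 0, 0]
  ],
  "roll": [0.082, 0.082, 0.082, 0.081, 0, 0, 0, 0]
}}

```text
clock: 7.25
ee_pos: [514.5, -165.6, 227.1]
tool_rot: [0.999, 0.038, -0.0, -0.0]
wrist_force: [0.4, -0.9, -2.7]
finger_gap: 15.9
grasp_force: 30.0
```

```bash
python3 -c "
from h import *
snap('wrist','w4.png');snap('scene','s4.png')
delta([514.1,-166.4,190],.074)"
```

```text
t 7.35 pos [ 514.6 -165.7  227.4] yaw 0.075 tilt [-3.e-04  1.e-04 -1.e+00] F [-0.6  0.1 -0.9] gap 15.9 29.999778270721436
slide mm [-0.5  0.7 37.4] roll 0.001
```

View pics/w4.png

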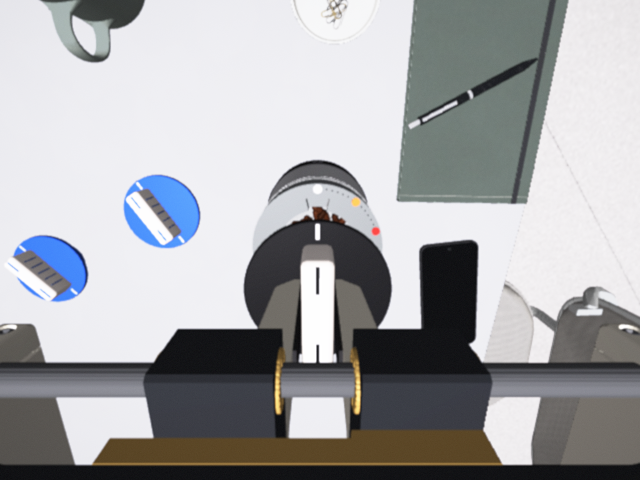

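The wrist view shows the far white dot at (317,188), orange at (356,202) and red at (376,231). I check the socket centre against them; wrist-camera bias cancels against the lid fit.

```bash
python3 - <<'E'
from h import *
s=dict(np.load('pics/w4.png.npz'));im=s['color'];hsv=cv2.cvtColor(im,cv2.COLOR_RGB2HSV)
o=env.observe();R=Ro.from_quat(o['tool_rot']).as_matrix()
D={}
for n,c in (('w',(317,188)),('o',(356,202)),('r',(376,231))):
    y,x=np.mgrid[c[1]-9:c[1]+10,c[0]-9:c[0]+10]
    m=(im[y,x].min(2)>225) if n=='w' else hsv[y,x][...,1]>120
    u,v=x[m].mean(),y[m].mean();D[n]=ray(s,u,v,150)[:2]
    q=np.array([514.1,-166.4])+46*np.array([np.cos(.074-{'w':0,'o':.65,'r':1.25}[n]),np.sin(.074-{'w':0,'o':.65,'r':1.25}[n])])
    print(n,m.sum(),(u,v),D[n].round(1),'expected',q.round(1),'diff tool',(R.T@np.r_[D[n]-q,0]).round(1))
E
sed -i "s/^off(.*/off('w4.png',227.3-4.6)/" off.py; python3 off.py
```

```text
w 83 (np.float64(317.27710843373495), np.float64(188.74698795180723)) [ 559.2 -160.7] expected [ 560. -163.] diff tool [-0.6 -2.4  0. ]
o 42 (np.float64(355.0952380952381), np.float64(201.54761904761904)) [ 552.  -189.1] expected [ 552.7 -191.5] diff tool [-0.5 -2.4  0. ]
r 42 (np.float64(375.23809523809524), np.float64(230.85714285714286)) [ 530.8 -206.8] expected [ 531.8 -208.9] diff tool [-0.8 -2.2  0. ]
[ 517.5 -164.    38. ] tool-frame offset [ 3.1 -1.4 -0. ]
[ 513.  -164.3] tool-frame offset [-1.5 -1.4  0. ]
97 3.3232888640151046
```

Emit:
{"name": "play_rows", "arguments": {
  "slide": [
    [0, 0.0007, 0.015],
    [0, 0, 0.015],
    [0, 0, 0.01],
    [0, 0, 0.005],
    [0, 0, 0.004],
    [0, 0, 0.004],
    [0, 0, 0],
    [0, 0, 0]
  ],
  "roll": [0, 0, 0, 0, 0, 0, 0, 0]
}}

```text
clock: 8.02
ee_pos: [515.0, -166.2, 174.8]
tool_rot: [0.999, 0.037, 0.0, -0.0]
wrist_force: [1.9, 2.5, -2.6]
finger_gap: 15.8
grasp_force: 30.0
```

```bash
python3 -c "
from h import *
delta([514.3,-166.4,160.6],.074)"
```

```text
t 8.0167 pos [ 515.  -166.2  174.8] yaw 0.0738 tilt [ 6.e-04  4.e-04 -1.e+00] F [ 1.9  2.5 -2.6] gap 15.8 30.00072330236435
slide mm [-0.7  0.1 14.2] roll -0.0002
```

Emit:
{"name": "play_rows", "arguments": {
  "slide": [
    [0, 0, 0.002],
    [0, 0, 0.002],
    [0, 0, 0.002],
    [0, 0, 0.002],
    [0, 0, 0],
    [0, 0, 0]
  ],
  "roll": [0, 0, 0, 0, 0, 0]
}}

```text
clock: 8.52
ee_pos: [515.0, -166.2, 166.6]
tool_rot: [0.999, 0.037, 0.0, -0.0]
wrist_force: [4.0, 4.5, -2.0]
finger_gap: 16.0
grasp_force: 30.0
```

Emit:
{"name": "play_rows", "arguments": {
  "slide": [
    [0.0004, -0.0004, 0.002],
    [0, 0, 0.002],
    [0, 0, 0.002],
    [0, 0, 0.001],
    [0, 0, 0],
    [0, 0, 0],
    [0, 0, 0]
  ],
  "roll": [0, 0, 0, 0, 0, 0, 0]
}}

```text
clock: 9.1
ee_pos: [515.2, -166.1, 160.6]
tool_rot: [0.999, 0.037, 0.0, 0.0]
wrist_force: [-2.5, 4.2, 11.6]
finger_gap: 15.6
grasp_force: 30.0
```

Home at 160.6 mm with 11.6 N push. I ease the push, firm the grip and turn.

Emit:
{"name": "play_rows", "arguments": {
  "slide": [
    [0, 0, -0.0003],
    [0, 0, 0],
    [0, 0, 0],
    [0, 0, 0],
    [0, 0, 0],
    [0, 0, 0],
    [0, 0, 0],
    [0, 0, 0],
    [0, 0, 0],
    [0, 0, 0],
    [0, 0, 0],
    [0, 0, 0]
  ],
  "roll": [0, 0, 0.04, 0.06, 0.06, 0.06, 0.06, 0.06, 0.06, 0.06, 0, 0],
  "grip_force": 45
}}

```text
clock: 10.1
ee_pos: [515.4, -166.2, 160.6]
tool_rot: [0.981, -0.192, 0.001, 0.0]
wrist_force: [-0.2, 3.3, 6.4]
finger_gap: 15.7
grasp_force: 45.0
```

```bash
python3 -c "
from h import *
delta([515.2,-166.1,160.6],.074-.65);print(env.observe()['wrist_torque'])"
```

```text
t 10.1 pos [ 515.4 -166.2  160.6] yaw -0.3865 tilt [ 1.1e-03 -6.0e-04 -1.0e+00] F [-0.2  3.3  6.4] gap 15.7 45.00240862369537
slide mm [-0.3 -0.  -0. ] roll 0.1895
[ 0.51943569 -0.01421327 -0.10553593]
```

Emit:
{"name": "play_rows", "arguments": {
  "slide": [
    [0, 0, 0],
    [0, 0, 0],
    [0, 0, 0],
    [0, 0, 0],
    [0, 0, 0],
    [0, 0, 0],
    [0, 0, 0]
  ],
  "roll": [0.05, 0.05, 0.05, 0.045, 0, 0, 0]
}}

```text
clock: 10.68
ee_pos: [515.4, -166.4, 160.6]
tool_rot: [0.958, -0.287, 0.001, 0.0]
wrist_force: [-0.3, 2.9, 7.2]
finger_gap: 16.2
grasp_force: 45.0
```

```bash
python3 - <<'E'
from h import *
delta([515.2,-166.1,160.6],.074-.65);print(env.observe()['wrist_torque'])
snap('scene','s5.png');snap('wrist','w5.png')
a,b=[cv2.imread('pics/'+f) for f in ('s5.png','w5.png')]
cv2.imwrite('pics/c5.png',np.hstack([cv2.resize(a[200:400,220:420],(400,400)),cv2.resize(b[170:370,220:420],(400,400))]))
E
```

```text
t 10.6833 pos [ 515.4 -166.4  160.6] yaw -0.5812 tilt [ 1.1e-03 -8.0e-04 -1.0e+00] F [-0.3  2.9  7.2] gap 16.2 45.001938343048096
slide mm [-0.3 -0.1 -0. ] roll -0.0052
[ 0.42865839  0.01927664 -0.02837978]
```

View pics/c5.png

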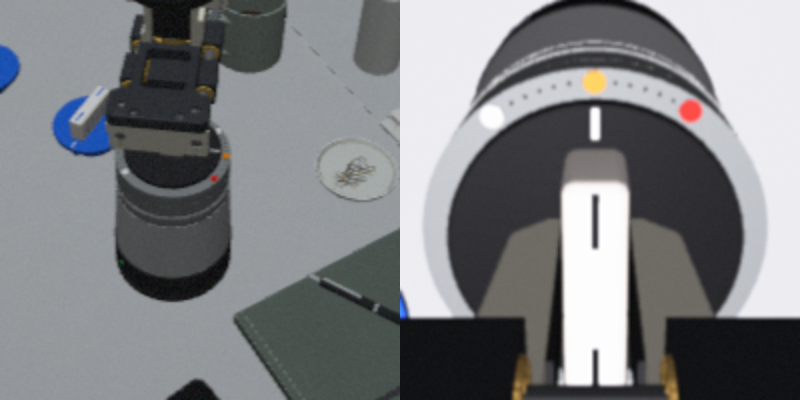

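The handle's line points exactly at the orange dot (crop (594,82)), with the cap seated on the ring and the bar gripped. Handing in.

```bash
python3 -c "
from cell import env
print(env.sign_off())"
```

```text
the job is handed in; nothing more can be done
None
```

I handed in the job at about 10.7 s on the robot clock: the lid is fully home, turned to the orange pulse marks and still gripped at 45 N, and the mug, phone and dish were not touched; sign-off returned no verdict.

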